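Rack the packing tubes heavy end down

ROBOT

A 6-joint arm with a two-finger parallel gripper is mounted at the origin on the work surface. World frame = base frame: x ahead of the robot, y to its left, z up, the work surface at z = 0. Lengths are in m, angles in rad, forces in N, time in s.
With the tool pointing down it reaches from about 0.325 to 0.775 m from the base axis. Payload 5.5 kg.
Tool frame: the origin (TCP) lies midway between the tips of the shut fingers; the grasp point (between the pads) lies arm.hold_point_z behind it (arm.hold_point_z is the distance from the TCP to the grasp point, in m); z points along the fingers, y is the line along which they close (so a half turn about z gives the same grasp; the last joint's range is limited). The gripper opens to 85 mm and grips with 20 to 120 N. Pads are 22 mm wide; open, the fingers measure 114 mm over their backs; the gripper's body (76 mm by 85 mm) begins 54 mm behind the grasp point. The pads swing forward as they close: fully open they stand 13 mm farther back than shut.
Start: joints at [-1.268, 0.091, 1.231, -0, 1.82, -0.057], TCP at [0.211, -0.562, 0.231] pointing down, gripper open.
Joint ranges: [-2.87, 2.87], [-0.86, 2.18], [0.17, 2.46], [-1.51, 4.65], [0.06, 2.69], [-2.65, 2.65]. Speed limits (rad/s): [2.57, 2.57, 3.01, 3.14, 3.14, 3.14].

INTERFACE

Orientations are given as a rotation vector (axis times angle).
In Python, from rig import arm gives the robot as it stands.
- The arm moves only by the shell command python3 -m creep 'ROWS' [FORCE]. ROWS is JSON, one flat list of numbers, 7 for each row, row after row: the shift along the tool's x, y, z as a fraction of full scale, then the turn, a rotation vector about the tool's x, y, z as a fraction of full scale, then the closure, from 0 (fully open) to 1 (shut). A call has 1 to 10 rows; each row shifts and turns the commanded pose from where the row before left it, along the tool's axes as they then stand; what a row does not reach is not made up. Full scale, the value 1, is 0.05 m for a shift and 0.12 rad for a turn. A row lasts 1/8 s, in which the tool goes at most 62.5 mm and 10.7 degrees, less where a joint would pass 70% of its speed; a pose out of reach is approached as far as the arm can. A call with a number of a shift or a turn outside -1 to 1 is refused whole. A call with a gripper value outside its range is refused whole. The fingers move at their own pace and stop on an object; FORCE is the grip in N (left out, the last holds). Time passes only in rows, so rows that do not move let the fingers close. It gives the time, the measured TCP pose, the force, the opening and the grip force at its end, in the units of the state.
- arm.get_state(): the state, without advancing time (a new reading comes with each control period).
- arm.read_camera(name): name is "side" or "top"; returns the picture (384x512x3 uint8, red, green, blue); there is no depth.
- arm.camera_model(name): a dict with "intrinsics" (3x3 intrinsics, pixels), "view" (4x4, takes a point from world to camera coordinates). Camera axes: x right, y down, z forward; pixel columns grow to the right and rows downward; lengths in m; the calibration is good to about 2 mm. A picture is of the moment at which its call begins. camera_model takes no time and is no camera call.
- arm.job_done(): hands the job in; it is judged then, once.
The state is a dict: "time": time; "joints": joint angles; "joint_velocities": joint speeds; "joint_efforts": joint torques, N m; "eef_pos": TCP position; "eef_rot": TCP orientation; "force": force on the tool from outside, world axes, zero at the start; "moment": the same for the moment, N m; "finger_gap": opening from 0.0 (shut) to 1.0 (fully open); "finger_force": force on a finger pad.
Only numpy, scipy, OpenCV 4.12 (cv2) and the standard library are available. Lean on these libraries where they do the work, as an engineer would, in place of code of your own. Each camera call takes 0.05 s, during which the arm holds its last target. There are 200 camera calls.

TASK

Put the three packing tubes from the mat into the sloping rack, one in each lane, lying straight up the slope with the foot down on the ledge and the heavy end at the foot. The ends look alike; lifted at its middle, a tube lets you feel which end is heavy. Set the tubes down gently, and do not move the oil tin or the air cylinder.

Things in the scene. Friction and masses are not known exactly. Their poses are not given: they have to be found in the camera images.
- tube_1: closed square packing tube, grey plastic with two like black caps, 180 mm long, 40 mm square (caps 22 mm long), 0.44 to 0.63 kg. A steel part packed tight in one end puts the centre of mass 30 to 34 mm from mid-length; neither look nor pose shows which end, it changes with each start. Rigid. Origin at its centre, x along its length, y and z square to its sides
- tube_2: closed square packing tube, grey plastic with two like black caps, 180 mm long, 40 mm square (caps 22 mm long), 0.44 to 0.63 kg. A steel part packed tight in one end puts the centre of mass 30 to 34 mm from mid-length; neither look nor pose shows which end, it changes with each start. Rigid. Origin at its centre, x along its length, y and z square to its sides
- tube_3: closed square packing tube, grey plastic with two like black caps, 180 mm long, 40 mm square (caps 22 mm long), 0.44 to 0.63 kg. A steel part packed tight in one end puts the centre of mass 30 to 34 mm from mid-length; neither look nor pose shows which end, it changes with each start. Rigid. Origin at its centre, x along its length, y and z square to its sides
- bed: sloping bed of the fixed grey steel tube rack: a 4 mm plate 268 mm wide, reaching 65 mm up the slope from a ledge 32 mm high; a tube overhangs its top edge, and tips over it if heavy end up. Origin on the bed's surface in its corner with the ledge, at mid-width, 35 mm over the bench. x points up the slope (35 degrees above level, away from the robot), y along the ledge, z square out of the bed
- lane_1 (a point): where the centre of a tube lies when it rests in the left (+y) lane with its foot on the ledge: 90 mm up the slope and 20 mm out of the bed; axes as the bed's. Lanes are 85 mm apart, with 4 mm strips between and outside them, 18 mm high, running from the ledge 55 mm up the slope
- lane_2 (a point): where the centre of a tube lies when it rests in the middle lane with its foot on the ledge: 90 mm up the slope and 20 mm out of the bed; axes as the bed's. Lanes are 85 mm apart, with 4 mm strips between and outside them, 18 mm high, running from the ledge 55 mm up the slope
- lane_3 (a point): where the centre of a tube lies when it rests in the right (-y) lane with its foot on the ledge: 90 mm up the slope and 20 mm out of the bed; axes as the bed's. Lanes are 85 mm apart, with 4 mm strips between and outside them, 18 mm high, running from the ledge 55 mm up the slope
- mat: the corrugated cardboard mat on which the tubes start, fixed, 250 (x) by 310 (y) mm, 4 mm thick; origin on its underside, 45 mm from its centre to -y. The tubes lie side by side on it, about 95 mm apart along its y, each roughly along its x
- oil_tin: green oil tin, 70 x 110 x 130 mm high with a cap and handle on top to 147 mm; origin under its centre. Bystander, loose: leave it where it stands.
- air_cylinder: aluminium air cylinder lying down, 188 mm body, 50 mm wide, 45 mm high, its rod sticks out 43 mm to its -x; origin under its middle. Bystander, loose: leave it where it stands.
Things that resemble listed ones, but are neither listed nor needed, are in the scene too. Leave any blue, red or yellow look-alike of the tube_1 alone.

How it is judged:
By the outcome, as a careful person would: the job done as asked, in the order asked, and still so for the second after the job is handed in, with the robot touching nothing.
It also fails if it takes over 67 s, if anything falls off the work surface, if the arm or the gripper's body presses on something with over 40 N, if the wrist force passes 120 N, or if a joint passes its speed limit or range.

## Working session

There is one attempt and no reset: what is moved stays moved. The work goes in short steps, Python scripts to look and compute and a shell command to move; the robot and the scene stay as the last step left them, time stands still between calls to the robot, and variables do not carry over. Pictures are saved under pics/ and viewed, at most 10 in all, crops included, and the job is handed in when it is done.

```bash
ls; mkdir -p pics
python3 - <<'E'
from rig import arm
import cv2,numpy as np
for n in("top","side"):
    im=arm.read_camera(n); np.save(f"pics/{n}0.npy",im); cv2.imwrite(f"pics/{n}0.png",im[...,::-1]); m=arm.camera_model(n); print(n,np.round(m["intrinsics"],1).tolist(),np.round(m["view"],3).tolist())
s=arm.get_state();print(s);print(arm.hold_point_z)
E
```

```text
pics
top [[390.1, 0.0, 255.4], [0.0, 390.1, 188.8], [0.0, 0.0, 1.0]] [[0.014, -1.0, 0.007, -0.091], [-0.995, -0.015, -0.094, 0.454], [0.094, -0.006, -0.996, 1.466], [0.0, 0.0, 0.0, 1.0]]
side [[418.7, 0.0, 260.0], [0.0, 418.7, 189.2], [0.0, 0.0, 1.0]] [[0.998, -0.065, 0.007, -0.485], [-0.038, -0.671, -0.74, 0.058], [0.053, 0.738, -0.672, 1.575], [0.0, 0.0, 0.0, 1.0]]
{'time': 0.1, 'joints': array([-1.26768472e+00,  9.17826050e-02,  1.23175772e+00,  3.13427582e-05,
        1.81979102e+00, -5.67367978e-02]), 'joint_velocities': array([ 0.00115106, -0.00253059, -0.00352907, -0.00174446, -0.0014065 ,
        0.00036487]), 'joint_efforts': array([ 3.84649597e-03, -4.60216856e+01, -4.19217718e+01, -2.12420827e-05,
        1.06645635e-02,  2.43428053e-05]), 'eef_pos': array([ 0.21119304, -0.5613391 ,  0.23026889]), 'eef_rot': array([-3.08917524e+00, -5.61906138e-01,  2.88067103e-04]), 'force': array([ 0.50309778,  1.09005248, -0.76822797]), 'moment': array([-0.05738741, -0.04158651, -0.02752751]), 'finger_force': 0.0, 'finger_gap': 1.0016934343291617}
0.0187
```

View pics/top0.png

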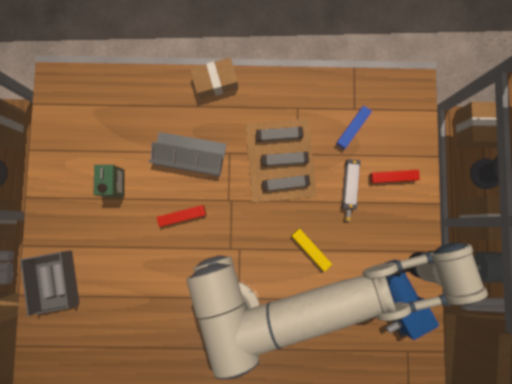

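View pics/side0.png

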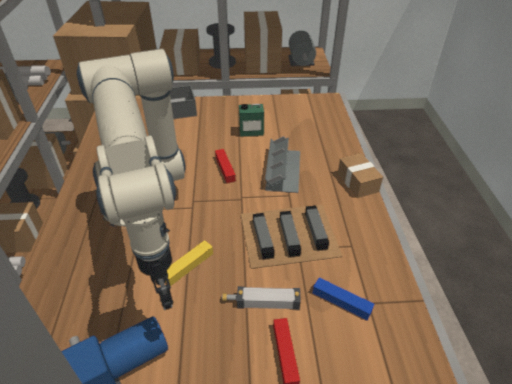

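The top view shows three grey tubes with black caps on the mat at (279,134), (284,159) and (287,184), and the rack at (188,156). The oil tin is at (108,181) and the air cylinder at (351,188). Things that could be mistaken for tubes: blue (353,128), red (395,177) and (181,216), yellow (311,250), and a tray with grey parts (50,283). I choose the three on the mat and check them in a crop.

```bash
cat > h.py <<'E'
import cv2,numpy as np
from rig import arm
from scipy.spatial.transform import Rotation as R
def ray(n,uv,z):
    m=arm.camera_model(n);V=np.array(m["view"]);K=np.array(m["intrinsics"])
    d=V[:3,:3].T@np.linalg.inv(K)@np.array([uv[0],uv[1],1.]);c=-V[:3,:3].T@V[:3,3]
    return c+d*(z-c[2])/d[2]
def proj(n,p):
    m=arm.camera_model(n);V=np.array(m["view"]);q=np.array(m["intrinsics"])@(V[:3,:3]@np.array(p)+V[:3,3]);return q[:2]/q[2]
E
python3 - <<'E'
from h import *
t=np.load("pics/top0.npy")
hsv=cv2.cvtColor(t,cv2.COLOR_RGB2HSV)
mask=((hsv[...,1]<75)).astype(np.uint8)*255
roi=np.zeros_like(mask);roi[120:205,248:314]=mask[120:205,248:314];roi[125:185,145:232]=mask[125:185,145:232]
for c in cv2.findContours(roi,0,2)[0]:
    if cv2.contourArea(c)<100: continue
    r=cv2.minAreaRect(c);b=cv2.boxPoints(r)
    P=np.array([ray("top",q,0.044)[:2] for q in b])
    print(np.round(r[0],1),np.round(r[1],1),round(r[2],1),"C",P.mean(0).round(4),"corners",P.round(3).tolist())
crop=cv2.resize(t[110:215,140:320],None,fx=4.4,fy=4.4,interpolation=cv2.INTER_CUBIC)
s=np.load("pics/side0.npy")[120:270,215:345]
cv2.imwrite("pics/c1.png",crop[...,::-1]);cv2.imwrite("pics/c2.png",cv2.resize(s,None,fx=4,fy=4,interpolation=cv2.INTER_CUBIC)[...,::-1])
E
```

```text
[285.7 182.8] [10.5 44.4] 82.9 C [ 0.4778 -0.1984] corners [[0.486, -0.113], [0.509, -0.279], [0.47, -0.284], [0.446, -0.118]]
[284.8 158.7] [10.9 44.2] 85.8 C [ 0.5699 -0.1942] corners [[0.583, -0.109], [0.598, -0.276], [0.557, -0.279], [0.542, -0.113]]
[187.2 153.2] [72.5 32.7] 10.0 C [0.5852 0.1758] corners [[0.545, 0.32], [0.669, 0.303], [0.625, 0.031], [0.501, 0.05]]
[279.4 133.7] [10.9 43.3] 85.8 C [ 0.6658 -0.1729] corners [[0.679, -0.089], [0.694, -0.254], [0.652, -0.257], [0.637, -0.092]]
```

View pics/c1.png

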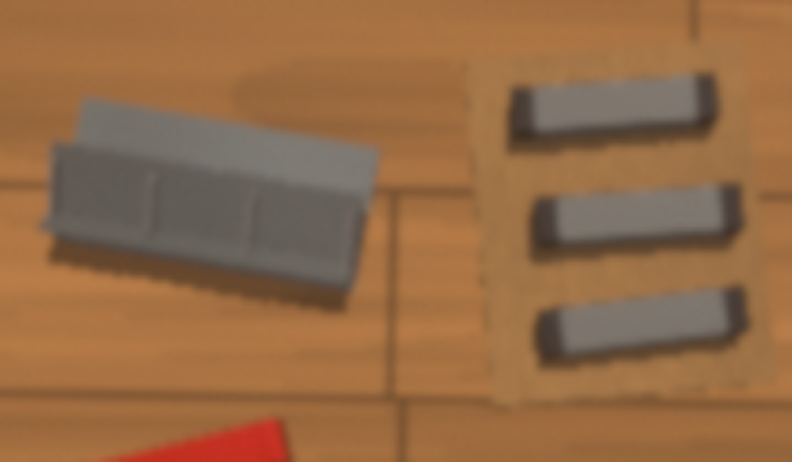

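View pics/c2.png

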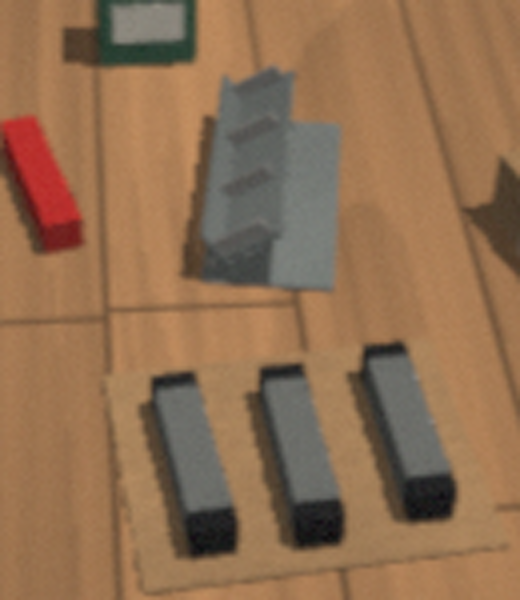

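The crops confirm it: three grey tubes with black caps lie on the mat, and the rack has three lanes and a flat base plate behind. I'll enlarge the rack in both views to find its corners.

Run:
```python
from h import *
t=np.load("pics/top0.npy")[126:186,142:236];s=np.load("pics/side0.npy")[132:196,258:306]
f=lambda a,k:cv2.resize(cv2.convertScaleAbs(a,alpha=1.6,beta=-20),None,fx=k,fy=k,interpolation=cv2.INTER_CUBIC)
a=f(t,5);b=f(s,6)
o=np.zeros((400,800,3),np.uint8);o[:a.shape[0],:a.shape[1]]=a;o[:b.shape[0],500:500+b.shape[1]]=b
cv2.imwrite("pics/c3.png",o[...,::-1])
```

```text
(no output)
```

View pics/c3.png

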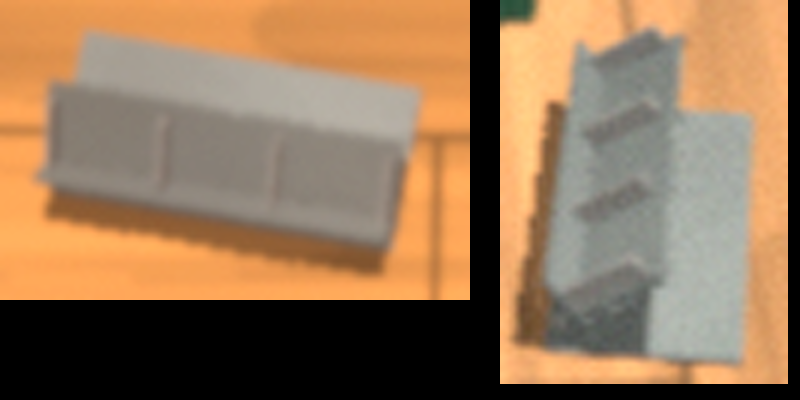

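The picture shows the bed's top edge from (48,84) to (405,144), the ledge from (38,182) to (390,248), and strip tips in the side crop at (658,32), (655,105), (648,183) and (645,262). I fit the rack pose to these points.

Run:
```python
from h import *
from scipy.optimize import least_squares
T=lambda u,v:("top",((u+.5)/5-.5+142,(v+.5)/5-.5+126)); S=lambda u,v:("side",((u-499.5)/6-.5+258,(v+.5)/6-.5+132))
obs=[(T(48,84),(.065,.134,0)),(T(405,144),(.065,-.134,0)),(T(38,182),(-.002,.134,.032)),(T(390,248),(-.002,-.134,.032)),(T(162,116),(.055,.0425,.018)),(T(277,138),(.055,-.0425,.018)),
(S(658,32),(.055,.1275,.018)),(S(655,105),(.055,.0425,.018)),(S(648,183),(.055,-.0425,.018)),(S(645,262),(.055,-.1275,.018)),(S(685,38),(.065,.134,0)),(S(660,285),(.065,-.134,0))]
def bed(q): return R.from_euler('zy',[q[2],-np.radians(35)])
def res(q): return np.concatenate([proj(o[0],bed(q).apply(b)+[q[0],q[1],.035])-o[1] for o,b in obs])
r=least_squares(res,[.53,.18,-.16],loss='soft_l1');q=r.x
print(q.round(4),np.degrees(q[2]));print(r.fun.reshape(-1,2).round(1).tolist())
for y in(.085,0,-.085): print((bed(q).apply([.09,y,.02])+[q[0],q[1],.035]).round(4))
print(np.round(bed(q).as_matrix(),3))
```

```text
[ 0.5506  0.1818 -0.1645] -9.425337998256959
[[-0.2, -1.4], [0.4, -1.4], [-1.1, -1.1], [0.3, -2.7], [0.7, 0.7], [0.8, 0.1], [-1.0, -3.2], [-1.2, -1.8], [-0.8, -0.4], [-1.1, 1.9], [-1.2, -3.3], [1.1, 1.2]]
[0.6232 0.251  0.1103]
[0.6118 0.1671 0.1023]
[0.6004 0.0833 0.0943]
[[ 0.808  0.134 -0.574]
 [-0.164  0.986  0.   ]
 [ 0.566  0.094  0.819]]
```

```bash
cat >> h.py <<'E'
def bed(q): return R.from_euler('ZY',[q[2],-np.radians(35)])
E
python3 - <<'E'
from h import *
from scipy.optimize import least_squares
T=lambda u,v:("top",((u+.5)/5-.5+142,(v+.5)/5-.5+126)); S=lambda u,v:("side",((u-499.5)/6-.5+258,(v+.5)/6-.5+132))
obs=[(T(48,84),(.065,.134,0)),(T(405,144),(.065,-.134,0)),(T(38,182),(-.002,.134,.032)),(T(390,248),(-.002,-.134,.032)),(T(162,116),(.055,.0425,.018)),(T(277,138),(.055,-.0425,.018)),
(S(658,32),(.055,.1275,.018)),(S(655,105),(.055,.0425,.018)),(S(648,183),(.055,-.0425,.018)),(S(645,262),(.055,-.1275,.018)),(S(685,38),(.065,.134,0)),(S(660,285),(.065,-.134,0))]
def res(q): return np.concatenate([proj(o[0],bed(q).apply(b)+[q[0],q[1],.035])-o[1] for o,b in obs])
r=least_squares(res,[.53,.18,-.16],loss='soft_l1');q=r.x
print(q.round(4),np.degrees(q[2]));print(r.fun.reshape(-1,2).round(1).tolist())
for y in(.085,0,-.085): print((bed(q).apply([.09,y,.02])+[q[0],q[1],.035]).round(4))
print(np.round(bed(q).as_matrix(),3))
E
```

```text
[ 0.5503  0.1783 -0.1621] -9.286879125386147
[[1.1, -1.6], [0.5, -1.0], [-0.0, -1.5], [0.2, -2.1], [1.0, 0.6], [0.6, 0.3], [-0.4, -0.9], [-1.0, -1.1], [-1.1, -1.2], [-1.9, -0.5], [-0.5, -0.8], [0.3, -1.1]]
[0.6254 0.2521 0.103 ]
[0.6117 0.1683 0.103 ]
[0.598  0.0844 0.103 ]
[[ 0.808  0.161 -0.566]
 [-0.132  0.987  0.093]
 [ 0.574 -0.     0.819]]
```

```bash
cat >> h.py <<'E'
Q=np.array([.5503,.1783,-.1621])
def down(deg): return R.from_euler('Z',np.radians(deg))*R.from_euler('X',np.pi)
def lane(y,flip,x=.09,z=.02):
    """TCP-grasp pose for tube centre; flip: tool +x points to the foot"""
    r=bed(Q)*R.from_euler('X',np.pi)
    if flip: r=r*R.from_euler('Z',np.pi)
    return bed(Q).apply([x,y,z])+[Q[0],Q[1],.035], r
def go(pos,rot):
    "turn first (tool axes, units), then shift (turned tool axes, units)"
    s=arm.get_state();c=R.from_rotvec(s["eef_rot"])
    print("turn",((c.inv()*rot).as_rotvec()/.12).round(2),"shift",(rot.inv().apply(np.array(pos)-s["eef_pos"])/.05).round(2),"shift in old axes",(c.inv().apply(np.array(pos)-s["eef_pos"])/.05).round(2))
def st():
    s=arm.get_state()
    for k in("time","eef_pos","joints","force","moment","finger_gap","finger_force"): print(k,np.round(s[k],3),end=" ")
    print()
E
python3 -c "
from h import *
go([.477,-.200,.13],down(98.1))"
```

```text
turn [-1.000e-02 -1.000e-02 -1.127e+01] shift [6.41 6.28 2.01] shift in old axes [ 7.52 -4.89  2.01]
```

```bash
python3 -m creep '[0.94,-0.61,0.25,0,0,0,0, 0.94,-0.61,0.25,0,0,0,0, 0.94,-0.61,0.25,0,0,0,0, 0.94,-0.61,0.25,0,0,0,0, 0.94,-0.61,0.25,0,0,0,0, 0.94,-0.61,0.25,0,0,0,0, 0.94,-0.61,0.25,0,0,0,0, 0.94,-0.61,0.25,0,0,0,0, 0,0,0,0,0,-1,0, 0,0,0,0,0,-1,0]' 80
python3 -m creep '[0,0,0,0,0,-1,0, 0,0,0,0,0,-1,0, 0,0,0,0,0,-1,0, 0,0,0,0,0,-1,0, 0,0,0,0,0,-1,0, 0,0,0,0,0,-1,0, 0,0,0,0,0,-1,0, 0,0,0,0,0,-1,0, 0,0,0,0,0,-1,0]'
python3 - <<'E'
from h import *
go([.477,-.200,.06],down(98.1));st()
im=arm.read_camera("top");np.save("pics/t1.npy",im)
a=im[100:260,200:360];s=arm.read_camera("side")[150:310,200:360]
cv2.imwrite("pics/t1.png",cv2.resize(np.hstack([a,s]),None,fx=2.5,fy=2.5,interpolation=cv2.INTER_CUBIC)[...,::-1])
E
```

```text
time: 1.35
eef_pos: [0.4774, -0.1997, 0.1304]
eef_rot: [-2.998, -0.937, 0.002]
force: [-0.5, -0.8, -0.2]
finger_gap: 1.003
finger_force: 0.0
time: 2.48
eef_pos: [0.477, -0.2007, 0.1307]
eef_rot: [-2.092, -2.343, 0.0]
force: [-1.0, 0.1, -0.1]
finger_gap: 1.0
finger_force: 0.0
turn [-0.01 -0.   -0.24] shift [0.01 0.   1.41] shift in old axes [0.01 0.   1.41]
time 2.475 eef_pos [ 0.477 -0.201  0.131] joints [-0.464 -0.128  1.624  0.     1.646 -0.577] force [-0.99   0.137 -0.06 ] moment [-0.021 -0.003  0.   ] finger_gap 1.0 finger_force 0.0
```

View pics/t1.png

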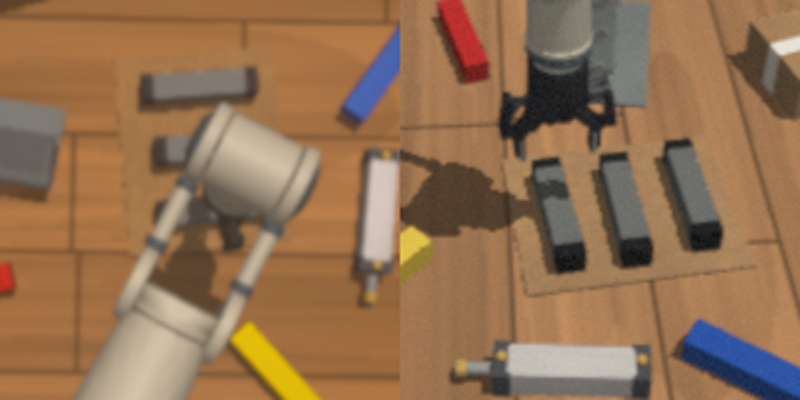

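```bash
python3 -c "
from h import *
for p in((.477,-.2,.044),(.57,-.196,.044),(.666,-.175,.044)): print(proj('side',p))
s=np.load('pics/side0.npy');hsv=cv2.cvtColor(s,cv2.COLOR_RGB2HSV);m=np.zeros((384,512),np.uint8)
m[205:262,248:332]=((hsv[...,1]<70)&(hsv[...,2]>70))[205:262,248:332]*255
for c in cv2.findContours(m,0,2)[0]:
  if cv2.contourArea(c)>80: print(cv2.minAreaRect(c))
"
```

```text
[261.18651505 230.95629952]
[288.25693024 228.89558864]
[315.09340429 223.20331697]
((262.08258056640625, 231.7752227783203), (32.949222564697266, 12.930655479431152), 73.3007583618164)
((289.88238525390625, 229.52943420410156), (32.49977493286133, 12.126781463623047), 75.96376037597656)
((316.6999816894531, 223.60000610351562), (33.203914642333984, 11.067971229553223), 71.56504821777344)
```

The side view agrees with the estimate: the gripper is over the near tube. I descend, grip and lift.

```bash
python3 -m creep '[0,0.0,1,0,0,-0.24,0, 0,0,0.8,0,0,0,0, 0,0,0.4,0,0,0,0, 0,0,0.25,0,0,0,0, 0,0,0,0,0,0,0, 0,0,0,0,0,0,1, 0,0,0,0,0,0,1, 0,0,0,0,0,0,1, 0,0,0,0,0,0,1, 0,0,0,0,0,0,1]' 80
python3 -c "
from h import *
st()"
python3 -m creep '[0,0,0,0,0,0,1, 0,0,-0.4,0,0,0,1, 0,0,-0.8,0,0,0,1, 0,0,-0.8,0,0,0,1, 0,0,0,0,0,0,1, 0,0,0,0,0,0,1]'
python3 -c "
from h import *
st()"
```

```text
time: 3.82
eef_pos: [0.4787, -0.2012, 0.0105]
eef_rot: [2.061, 2.367, 0.002]
force: [3.2, 1.3, 6.1]
finger_gap: 0.458
finger_force: 81.9
time 3.825 eef_pos [ 0.479 -0.201  0.011] joints [-4.640e-01 -5.700e-02  1.776e+00  1.000e-03  1.419e+00 -6.020e-01] force [3.178 1.318 6.097] moment [ 0.125 -0.378 -0.037] finger_gap 0.458 finger_force 81.929 
time: 4.58
eef_pos: [0.4761, -0.2003, 0.106]
eef_rot: [-2.061, -2.366, 0.002]
force: [-0.8, 0.2, -6.7]
finger_gap: 0.453
finger_force: 82.1
time 4.575 eef_pos [ 0.476 -0.2    0.106] joints [-0.464 -0.119  1.661 -0.     1.604 -0.602] force [-0.763  0.156 -6.68 ] moment [ 0.217  0.095 -0.004] finger_gap 0.453 finger_force 82.118
```

```bash
python3 -c "
from h import *
st();p,r=lane(.085,False,.10,.1265);print(p);go(p,r);go([.476,-.2,.256],r)"
```

```text
time 4.575 eef_pos [ 0.476 -0.2    0.106] joints [-0.464 -0.119  1.661 -0.     1.604 -0.602] force [-0.763  0.156 -6.68 ] moment [ 0.217  0.095 -0.004] finger_gap 0.453 finger_force 82.118 
[0.57325335 0.26067543 0.19598038]
turn [-4.78  3.51 15.03] shift [ 1.39 -9.41 -1.23] shift in old axes [ 8.87  3.18 -1.79]
turn [-4.78  3.51 15.03] shift [ 1.72 -0.01 -2.46] shift in old axes [ 0.01 -0.01 -3.  ]
```

```bash
python3 -m creep '[0,0,-1,0,0,0,1, 0,0,-1,0,0,0,1, 0,0,-1,-0.3,0.22,0.94,1, 0,0,0,-0.3,0.22,0.94,1, 0,0,0,-0.3,0.22,0.94,1, 0,0,0,-0.3,0.22,0.94,1, 0,0,0,-0.3,0.22,0.94,1, 0,0,0,-0.3,0.22,0.94,1, 0,0,0,-0.3,0.22,0.94,1, 0,0,0,-0.3,0.22,0.94,1]'
python3 -m creep '[0,0,0,-0.3,0.22,0.94,1, 0,0,0,-0.3,0.22,0.94,1, 0,0,0,-0.3,0.22,0.94,1, 0,0,0,-0.3,0.22,0.94,1, 0,0,0,-0.3,0.22,0.94,1, 0,0,0,-0.3,0.22,0.94,1, 0,0,0,-0.3,0.22,0.94,1, 0,0,0,-0.3,0.22,0.94,1, 0,0,0,0,0,0,1]'
python3 -c "
from h import *
st();p,r=lane(.085,False,.10,.1265);go(p,r)"
```

```text
time: 5.82
eef_pos: [0.4764, -0.2007, 0.2547]
eef_rot: [2.835, 1.185, 0.529]
force: [-0.3, 1.2, -5.4]
finger_gap: 0.455
finger_force: 83.6
time: 6.95
eef_pos: [0.4764, -0.2, 0.2546]
eef_rot: [2.941, -0.24, 0.928]
force: [0.2, -0.1, -6.1]
finger_gap: 0.453
finger_force: 83.6
time 6.95 eef_pos [ 0.476 -0.2    0.255] joints [-0.64  -0.674  1.922  0.274  1.345  1.108] force [ 0.2   -0.08  -6.135] moment [ 0.124  0.641 -0.033] finger_gap 0.453 finger_force 83.647 
turn [-0.   -0.   -0.01] shift [-0.32 -9.41  1.21] shift in old axes [-0.33 -9.41  1.21]
```

```bash
python3 -m creep '[-0.03,-0.94,0.12,0,0,0,1, -0.03,-0.94,0.12,0,0,0,1, -0.03,-0.94,0.12,0,0,0,1, -0.03,-0.94,0.12,0,0,0,1, -0.03,-0.94,0.12,0,0,0,1, -0.03,-0.94,0.12,0,0,0,1, -0.03,-0.94,0.12,0,0,0,1, -0.03,-0.94,0.12,0,0,0,1, -0.03,-0.94,0.12,0,0,0,1, -0.03,-0.94,0.12,0,0,0,1]'
python3 -m creep '[0,0,0,0,0,0,1]'
python3 - <<'E'
from h import *
st();p,r=lane(.085,False,.10,.0265);go(p,r)
a=arm.read_camera("top")[80:240,100:260];s=arm.read_camera("side")[90:250,200:360]
cv2.imwrite("pics/t2.png",cv2.resize(np.hstack([a,s]),None,fx=2.5,fy=2.5,interpolation=cv2.INTER_CUBIC)[...,::-1])
E
```

```text
time: 8.2
eef_pos: [0.5757, 0.2607, 0.1974]
eef_rot: [2.936, -0.235, 0.928]
force: [0.7, -0.4, -4.7]
finger_gap: 0.457
finger_force: 85.7
time: 8.32
eef_pos: [0.5752, 0.262, 0.1952]
eef_rot: [2.938, -0.23, 0.923]
force: [0.6, -1.0, -5.8]
finger_gap: 0.456
finger_force: 87.6
time 8.325 eef_pos [0.575 0.262 0.195] joints [ 0.585 -0.225  1.705 -0.429  1.222  2.37 ] force [ 0.615 -1.047 -5.755] moment [0.01  0.659 0.003] finger_gap 0.456 finger_force 87.637 
turn [0.02 0.01 0.06] shift [-0.02  0.03  1.97] shift in old axes [-0.02  0.03  1.97]
```

View pics/t2.png

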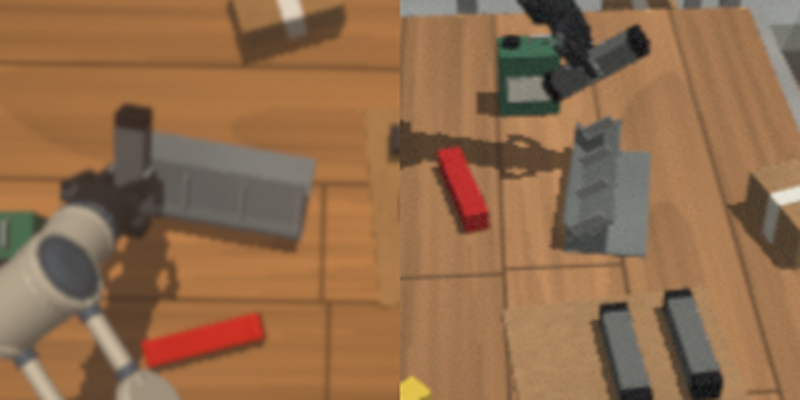

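The tube hangs over lane 1 at the right tilt. I lower it in steps.

```bash
python3 -m creep '[0,0,0.8,0.02,0,0.06,1, 0,0,0.8,0,0,0,1, 0,0,0.4,0,0,0,1, 0,0,0.25,0,0,0,1, 0,0,0,0,0,0,1, 0,0,0,0,0,0,1]'
python3 -c "
from h import *
st();p,r=lane(.085,False,.09,.0065);go(p,r)"
python3 -m creep '[0,0,0.06,0,0,0,1]'
python3 -m creep '[0,0,0.04,0,0,0,1]'
python3 -c "
from h import *
st();p,r=lane(.085,False,.09,.0065);go(p,r)"
```

```text
time: 9.18
eef_pos: [0.6408, 0.249, 0.1108]
eef_rot: [2.939, -0.251, 0.941]
force: [-0.7, 0.5, -4.6]
finger_gap: 0.457
finger_force: 87.9
time 9.175 eef_pos [0.641 0.249 0.111] joints [ 0.497 -0.064  1.714 -0.428  1.021  2.376] force [-0.727  0.52  -4.556] moment [0.117 0.666 0.052] finger_gap 0.457 finger_force 87.89 
turn [-0.01 -0.07 -0.07] shift [-0.35 -0.01  0.22] shift in old axes [-0.35 -0.01  0.22]
time: 9.3
eef_pos: [0.6425, 0.249, 0.1086]
eef_rot: [2.94, -0.25, 0.942]
force: [-0.5, 0.8, -5.3]
finger_gap: 0.458
finger_force: 87.9
time: 9.43
eef_pos: [0.6434, 0.2485, 0.1055]
eef_rot: [2.939, -0.25, 0.939]
force: [-0.3, -0.8, -5.6]
finger_gap: 0.461
finger_force: 87.9
time 9.425 eef_pos [0.643 0.248 0.106] joints [ 0.494 -0.054  1.714 -0.429  1.012  2.377] force [-0.268 -0.765 -5.593] moment [ 0.063  0.682 -0.01 ] finger_gap 0.461 finger_force 87.887 
turn [-0.01 -0.06 -0.07] shift [-0.33 -0.01  0.1 ] shift in old axes [-0.33 -0.01  0.1 ]
```

```bash
python3 -m creep '[-0.1,0,0.04,0,0,0,1, -0.1,0,0.02,0,0,0,1, 0,0,0,0,0,0,1]'
python3 -m creep '[-0.05,0,0,0,0,0,1, 0,0,0.03,0,0,0,1]'
python3 -m creep '[-0.04,0,0,0,0,0,1, 0,0,0.03,0,0,0,1]'
python3 -c "
from h import *
st();p,r=lane(.085,False,.09,.0065);go(p,r)"
```

```text
time: 9.8
eef_pos: [0.6376, 0.25, 0.0988]
eef_rot: [2.94, -0.251, 0.943]
force: [-0.8, 1.2, 4.5]
finger_gap: 0.457
finger_force: 89.0
time: 10.05
eef_pos: [0.6362, 0.2501, 0.0972]
eef_rot: [2.94, -0.252, 0.942]
force: [-16.4, -0.7, 18.3]
finger_gap: 0.457
finger_force: 91.3
time: 10.3
eef_pos: [0.6367, 0.2502, 0.097]
eef_rot: [2.938, -0.252, 0.948]
force: [-16.2, -3.0, 22.3]
finger_gap: 0.458
finger_force: 91.8
time 10.3 eef_pos [0.637 0.25  0.097] joints [ 0.504 -0.064  1.741 -0.441  0.995  2.399] force [-16.233  -3.034  22.251] moment [-0.709  1.352 -0.399] finger_gap 0.458 finger_force 91.8 
turn [-0.02 -0.1  -0.08] shift [-0.12 -0.    0.04] shift in old axes [-0.12  0.    0.04]
```

```bash
python3 -m creep '[0,0,-0.03,0,0,0,1, -0.05,0,0,0,0,0,1]'
python3 -m creep '[-0.05,0,0,0,0,0,1]'
python3 -m creep '[-0.05,0,0,0,0,0,1]'
python3 -c "
from h import *
st();p,r=lane(.085,False,.09,.0065);go(p,r);print(bed(Q).inv().apply(arm.get_state()['force']))"
```

```text
time: 10.55
eef_pos: [0.6342, 0.2508, 0.0958]
eef_rot: [2.939, -0.251, 0.949]
force: [0.3, 0.9, 8.5]
finger_gap: 0.453
finger_force: 89.6
time: 10.68
eef_pos: [0.6323, 0.2513, 0.0944]
eef_rot: [2.939, -0.251, 0.949]
force: [1.5, -0.1, 8.6]
finger_gap: 0.453
finger_force: 89.6
time: 10.8
eef_pos: [0.6303, 0.2517, 0.093]
eef_rot: [2.939, -0.251, 0.949]
force: [0.4, 0.9, 8.7]
finger_gap: 0.454
finger_force: 89.6
time 10.8 eef_pos [0.63  0.252 0.093] joints [ 0.512 -0.074  1.758 -0.447  0.991  2.411] force [0.368 0.928 8.733] moment [-0.206 -0.295 -0.022] finger_gap 0.454 finger_force 89.571 
turn [-0.03 -0.11 -0.08] shift [0.03 0.01 0.05] shift in old axes [0.03 0.01 0.05]
[5.18415111 0.97525068 7.03092641]
```

```bash
python3 -m creep '[-0.05,0,0,0,0,0,1]'
python3 -m creep '[-0.05,0,0,0,0,0,1]'
python3 -c "
from h import *
st();p,r=lane(.085,False,.09,.0065);go(p,r);print(bed(Q).inv().apply(arm.get_state()['force']))"
```

```text
time: 10.92
eef_pos: [0.6284, 0.2521, 0.0916]
eef_rot: [2.939, -0.251, 0.949]
force: [-0.2, 0.6, 9.6]
finger_gap: 0.453
finger_force: 89.6
time: 11.05
eef_pos: [0.6278, 0.2523, 0.0916]
eef_rot: [2.937, -0.25, 0.955]
force: [11.5, -1.5, 9.8]
finger_gap: 0.458
finger_force: 88.9
time 11.05 eef_pos [0.628 0.252 0.092] joints [ 0.516 -0.08   1.768 -0.453  0.986  2.419] force [11.493 -1.493  9.806] moment [-0.555 -1.732  0.113] finger_gap 0.458 finger_force 88.884 
turn [-0.04 -0.14 -0.07] shift [0.09 0.01 0.06] shift in old axes [0.09 0.01 0.06]
[15.11251047  0.38158857  1.38892405]
```

```bash
python3 -m creep '[0.02,0,0.02,0,0,0,1, 0,0,0,0,0,0,0.45, 0,0,0,0,0,0,0.35, 0,0,0,0,0,0,0.25, 0,0,0,0,0,0,0.25]'
python3 -m creep '[0,0,-0.2,0,0,0,0.25, 0,0,-0.6,0,0,0,0.25, 0,0,-1,0,0,0,0.25, 0,0,-1,0,0,0,0.25]'
python3 - <<'E'
from h import *
st();go([.57,-.196,.2],down(95.1));go(arm.get_state()['eef_pos'],down(95.1))
a=arm.read_camera("top");s=arm.read_camera("side");np.save("pics/t3.npy",a);np.save("pics/s3.npy",s)
a=a[80:240,100:260];s=s[90:250,200:360]
cv2.imwrite("pics/t3.png",cv2.resize(np.hstack([a,s]),None,fx=2.5,fy=2.5,interpolation=cv2.INTER_CUBIC)[...,::-1])
E
```

```text
time: 11.68
eef_pos: [0.6253, 0.2511, 0.0846]
eef_rot: [2.939, -0.25, 0.936]
force: [-0.1, 0.4, 0.7]
finger_gap: 0.747
finger_force: 0.0
time: 12.18
eef_pos: [0.5444, 0.2642, 0.201]
eef_rot: [2.939, -0.251, 0.937]
force: [-0.3, 1.2, -0.0]
finger_gap: 0.748
finger_force: 0.0
time 12.175 eef_pos [0.544 0.264 0.201] joints [ 0.628 -0.297  1.757 -0.447  1.25   2.418] force [-0.27   1.213 -0.029] moment [0.049 0.188 0.053] finger_gap 0.748 finger_force 0.0 
turn [  4.65  -3.65 -14.71] shift [-9.21 -0.31  0.02] shift in old axes [1.69 8.99 1.16]
turn [  4.65  -3.65 -14.71] shift [0. 0. 0.] shift in old axes [0. 0. 0.]
```

View pics/t3.png

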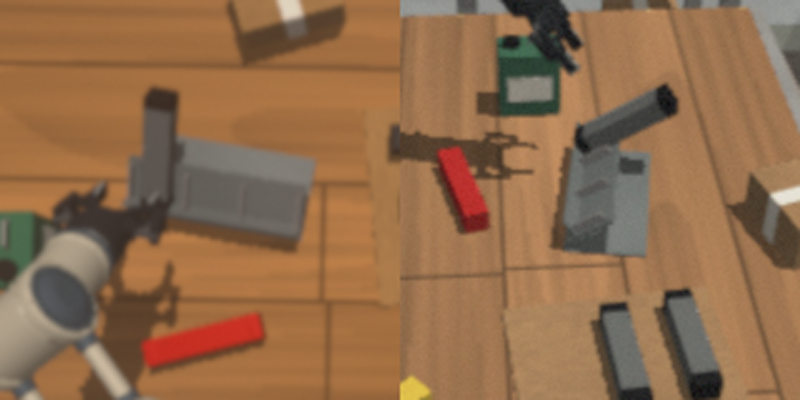

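Tube 1 rests in lane 1 with its foot at the ledge and is stable (top crop 160,145). Next is the middle tube.

```bash
python3 -m creep '[0.17,0.9,0.12,0,0,0,0.2, 0.17,0.9,0.12,0,0,0,0, 0.17,0.9,0.12,0,0,0,0, 0.17,0.9,0.12,0,0,0,0, 0.17,0.9,0.12,0,0,0,0, 0.17,0.9,0.12,0,0,0,0, 0.17,0.9,0.12,0,0,0,0, 0.17,0.9,0.12,0,0,0,0, 0.17,0.9,0.12,0,0,0,0, 0.17,0.9,0.12,0,0,0,0]'
python3 -m creep '[0,0,0,0.31,-0.243,-0.98,0, 0,0,0,0.31,-0.243,-0.98,0, 0,0,0,0.31,-0.243,-0.98,0, 0,0,0,0.31,-0.243,-0.98,0, 0,0,0,0.31,-0.243,-0.98,0, 0,0,0,0.31,-0.243,-0.98,0, 0,0,0,0.31,-0.243,-0.98,0, 0,0,0,0.31,-0.243,-0.98,0, 0,0,0,0.31,-0.243,-0.98,0, 0,0,0,0.31,-0.243,-0.98,0]'
python3 -m creep '[0,0,0,0.31,-0.243,-0.98,0, 0,0,0,0.31,-0.243,-0.98,0, 0,0,0,0.31,-0.243,-0.98,0, 0,0,0,0.31,-0.243,-0.98,0, 0,0,0,0.31,-0.243,-0.98,0, 0,0,0,0,0,0,0]'
python3 -c "
from h import *
st();go([.571,-.197,.0095],down(95.1))"
```

```text
time: 13.52
eef_pos: [0.5723, -0.1984, 0.1975]
eef_rot: [2.939, -0.251, 0.938]
force: [0.2, -0.4, -0.1]
finger_gap: 1.003
finger_force: 0.0
time: 14.78
eef_pos: [0.5725, -0.197, 0.1972]
eef_rot: [2.668, 1.585, 0.36]
force: [0.1, 0.7, -0.7]
finger_gap: 0.995
finger_force: 0.0
time: 15.52
eef_pos: [0.573, -0.1962, 0.197]
eef_rot: [-2.121, -2.318, -0.0]
force: [-0.2, -0.8, 0.1]
finger_gap: 0.998
finger_force: 0.0
time 15.525 eef_pos [ 0.573 -0.196  0.197] joints [-0.386  0.102  1.279  0.     1.76  -0.475] force [-0.178 -0.847  0.1  ] moment [ 0.019  0.017 -0.039] finger_gap 0.998 finger_force 0.0 
turn [-0. -0. -0.] shift [-0.01 -0.04  3.75] shift in old axes [-0.01 -0.04  3.75]
```

```bash
python3 -m creep '[0,0,1,0,0,0,0, 0,0,1,0,0,0,0, 0,0,1,0,0,0,0, 0,0,0.5,0,0,0,0, 0,0,0.25,0,0,0,0, 0,0,0,0,0,0,0, 0,0,0,0,0,0,1, 0,0,0,0,0,0,1, 0,0,0,0,0,0,1, 0,0,0,0,0,0,1]' 80
python3 -m creep '[0,0,0,0,0,0,1, 0,0,0,0,0,0,1, 0,0,-0.4,0,0,0,1, 0,0,-0.8,0,0,0,1, 0,0,-0.8,0,0,0,1, 0,0,0,0,0,0,1, 0,0,0,0,0,0,1]'
python3 -c "
from h import *
st();p,r=lane(0,False,.105,.1265);go(p,r);p,r=lane(0,True,.105,.1265);go(p,r)"
```

```text
time: 16.77
eef_pos: [0.5734, -0.1973, 0.0116]
eef_rot: [2.119, 2.316, 0.001]
force: [-1.5, -0.2, 6.3]
finger_gap: 0.454
finger_force: 82.4
time: 17.65
eef_pos: [0.5719, -0.1965, 0.1078]
eef_rot: [-2.119, -2.316, 0.001]
force: [0.4, 0.1, -6.8]
finger_gap: 0.455
finger_force: 82.0
time 17.65 eef_pos [ 0.572 -0.196  0.108] joints [-0.387  0.116  1.422 -0.     1.606 -0.476] force [ 0.426  0.073 -6.842] moment [-0.208 -0.048 -0.001] finger_gap 0.455 finger_force 82.018 
turn [-4.64  3.59 14.64] shift [-0.07 -7.33 -2.28] shift in old axes [ 7.44  0.49 -1.81]
turn [ -3.36  -4.34 -10.63] shift [ 0.07  7.33 -2.28] shift in old axes [ 7.44  0.49 -1.81]
```

Here the moment has the opposite sign: the heavy end is at tool +x, so I turn the tube the other way.

```bash
python3 -m creep '[0,0,-1,0,0,0,1, 0,0,-1,0,0,0,1, 0,0,-0.6,-0.305,-0.395,-0.966,1, 0,0,0,-0.305,-0.395,-0.966,1, 0,0,0,-0.305,-0.395,-0.966,1, 0,0,0,-0.305,-0.395,-0.966,1, 0,0,0,-0.305,-0.395,-0.966,1, 0,0,0,-0.305,-0.395,-0.966,1, 0,0,0,-0.305,-0.395,-0.966,1, 0,0,0,-0.305,-0.395,-0.966,1]'
python3 -m creep '[0,0,0,-0.305,-0.395,-0.966,1, 0,0,0,-0.305,-0.395,-0.966,1, 0,0,0,-0.305,-0.395,-0.966,1, 0,0,0,0,0,0,1]'
python3 -c "
from h import *
st();p,r=lane(0,True,.105,.1265);go(p,r)"
```

```text
time: 18.9
eef_pos: [0.5715, -0.1961, 0.2352]
eef_rot: [0.708, 2.591, -0.052]
force: [-0.5, -0.1, -6.7]
finger_gap: 0.456
finger_force: 83.5
time: 19.4
eef_pos: [0.5708, -0.1968, 0.2349]
eef_rot: [0.211, 2.528, -0.064]
force: [0.2, 0.3, -6.1]
finger_gap: 0.454
finger_force: 83.5
time 19.4 eef_pos [ 0.571 -0.197  0.235] joints [-0.493 -0.427  1.793  0.199  1.202 -1.915] force [ 0.155  0.329 -6.116] moment [0.119 0.72  0.031] finger_gap 0.454 finger_force 83.541 
turn [-0.01 -0.04 -0.03] shift [ 1.52  7.34 -0.18] shift in old axes [ 1.55  7.33 -0.18]
```

```bash
python3 -m creep '[0.19,0.917,-0.022,0,0,0,1, 0.19,0.917,-0.022,0,0,0,1, 0.19,0.917,-0.022,0,0,0,1, 0.19,0.917,-0.022,0,0,0,1, 0.19,0.917,-0.022,0,0,0,1, 0.19,0.917,-0.022,0,0,0,1, 0.19,0.917,-0.022,0,0,0,1, 0.19,0.917,-0.022,0,0,0,1, 0,0,0,0,0,0,1, 0,0,0,0,0,0,1]'
python3 -m creep '[0,0,0.8,0,0,0,1, 0,0,0.8,0,0,0,1, 0,0,0.4,0,0,0,1, 0,0,0.2,0,0,0,1, 0,0,0,0,0,0,1, 0,0,0,0,0,0,1]'
python3 -c "
from h import *
st();p,r=lane(0,True,.0855,.005);go(p,r);print(bed(Q).inv().apply(arm.get_state()['force']))"
```

```text
time: 20.65
eef_pos: [0.5655, 0.1763, 0.2013]
eef_rot: [0.206, 2.524, -0.068]
force: [0.4, -0.4, -6.0]
finger_gap: 0.455
finger_force: 86.1
time: 21.4
eef_pos: [0.6289, 0.1659, 0.115]
eef_rot: [0.206, 2.519, -0.065]
force: [0.5, -0.2, -5.0]
finger_gap: 0.459
finger_force: 86.4
time 21.4 eef_pos [0.629 0.166 0.115] joints [ 0.356 -0.204  1.833 -0.35   0.991 -0.937] force [ 0.514 -0.183 -4.981] moment [0.046 0.681 0.033] finger_gap 0.459 finger_force 86.393 
turn [-0.01  0.04 -0.01] shift [ 0.51 -0.01  0.3 ] shift in old axes [ 0.51 -0.01  0.29]
[-2.41677291 -0.09746219 -4.38799974]
```

```bash
python3 -m creep '[0.1,0,0.06,0,0,0,1, 0.1,0,0.06,0,0,0,1, 0.1,0,0.06,0,0,0,1, 0.08,0,0.06,0,0,0,1, 0,0,0,0,0,0,1]'
python3 -m creep '[0.03,0,0.03,0,0,0,1]'
python3 -m creep '[0.03,0,0.02,0,0,0,1]'
python3 -c "
from h import *
st();p,r=lane(0,True,.0855,.005);go(p,r);print(bed(Q).inv().apply(arm.get_state()['force']))"
```

```text
time: 22.02
eef_pos: [0.6217, 0.1668, 0.0978]
eef_rot: [0.206, 2.514, -0.066]
force: [-9.3, -4.2, 12.1]
finger_gap: 0.459
finger_force: 89.0
time: 22.15
eef_pos: [0.6219, 0.1668, 0.0977]
eef_rot: [0.206, 2.512, -0.066]
force: [-12.2, -6.7, 20.9]
finger_gap: 0.452
finger_force: 90.0
time: 22.28
eef_pos: [0.6222, 0.1668, 0.0976]
eef_rot: [0.206, 2.508, -0.065]
force: [-15.5, -8.0, 24.9]
finger_gap: 0.456
finger_force: 90.8
time 22.275 eef_pos [0.622 0.167 0.098] joints [ 0.365 -0.213  1.876 -0.37   0.954 -0.907] force [-15.456  -8.044  24.908] moment [-1.294  0.956 -0.726] finger_gap 0.456 finger_force 90.795 
turn [-0.    0.13 -0.02] shift [ 0.2  -0.01  0.09] shift in old axes [ 0.2  -0.01  0.09]
[  2.85550428 -10.4329646   28.40802108]
```

```bash
python3 -m creep '[0,0,-0.05,0,0,0,1, 0.04,0,0,0,0,0,1]'
python3 -c "
from h import *
st();p,r=lane(0,True,.0855,.005);go(p,r);print(bed(Q).inv().apply(arm.get_state()['force']))"
python3 - <<'E'
from h import *
a=arm.read_camera("top");s=arm.read_camera("side")
a=a[100:210,120:250];s=s[90:200,230:360]
cv2.imwrite("pics/t4.png",cv2.resize(np.hstack([a,s]),None,fx=3,fy=3,interpolation=cv2.INTER_CUBIC)[...,::-1])
E
```

```text
time: 22.52
eef_pos: [0.6189, 0.1682, 0.0956]
eef_rot: [0.205, 2.511, -0.063]
force: [-1.4, -1.4, 11.0]
finger_gap: 0.456
finger_force: 88.4
time 22.525 eef_pos [0.619 0.168 0.096] joints [ 0.369 -0.219  1.884 -0.369  0.954 -0.904] force [-1.43  -1.413 11.011] moment [-0.237 -0.42  -0.104] finger_gap 0.456 finger_force 88.351 
turn [ 0.01  0.11 -0.01] shift [ 0.12 -0.02  0.1 ] shift in old axes [ 0.12 -0.02  0.1 ]
[ 5.34682961 -1.62528769  9.69823404]
```

View pics/t4.png

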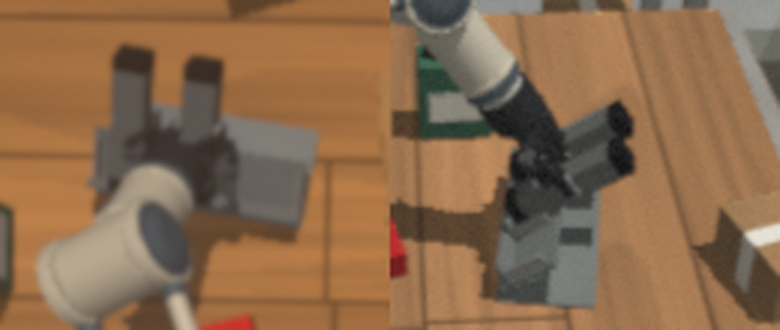

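Tube 2 lies parallel to tube 1 in the middle lane with a clear gap. I slide it down to the ledge.

```bash
python3 -m creep '[0.05,0,0,0,0,0,1, 0.05,0,0,0,0,0,1]'
python3 -m creep '[0.04,0,0,0,0,0,1]'
python3 -c "
from h import *
st();p,r=lane(0,True,.0855,.005);go(p,r);print(bed(Q).inv().apply(arm.get_state()['force']))"
```

```text
time: 22.88
eef_pos: [0.6168, 0.1691, 0.0945]
eef_rot: [0.204, 2.505, -0.062]
force: [14.0, -3.1, 8.3]
finger_gap: 0.454
finger_force: 87.3
time: 23.0
eef_pos: [0.6165, 0.1691, 0.0949]
eef_rot: [0.203, 2.502, -0.062]
force: [18.0, -4.7, 9.1]
finger_gap: 0.453
finger_force: 87.1
time 23.0 eef_pos [0.617 0.169 0.095] joints [ 0.374 -0.229  1.897 -0.378  0.945 -0.895] force [18.046 -4.686  9.086] moment [-0.828 -2.768  0.016] finger_gap 0.453 finger_force 87.11 
turn [ 0.03  0.18 -0.01] shift [ 0.07 -0.03  0.11] shift in old axes [ 0.07 -0.03  0.11]
[20.41970799 -1.71209623 -3.20635731]
```

```bash
python3 -m creep '[-0.02,0,0.03,0,0.08,0,1, 0,0,0.03,0,0.08,0,1]'
python3 -c "
from h import *
st();p,r=lane(0,True,.0855,.005);go(p,r);print(bed(Q).inv().apply(arm.get_state()['force']))"
```

```text
time: 23.25
eef_pos: [0.6176, 0.169, 0.0937]
eef_rot: [0.207, 2.524, -0.06]
force: [-13.6, -3.5, 25.9]
finger_gap: 0.455
finger_force: 90.6
time 23.25 eef_pos [0.618 0.169 0.094] joints [ 0.367 -0.214  1.877 -0.356  0.964 -0.914] force [-13.597  -3.539  25.87 ] moment [-0.911  0.157 -0.394] finger_gap 0.455 finger_force 90.621 
turn [ 0.02 -0.01 -0.02] shift [ 0.08 -0.03  0.08] shift in old axes [ 0.08 -0.03  0.08]
[ 4.31427912 -5.68685577 28.560609  ]
```

```bash
python3 -m creep '[0.01,0,-0.035,0,0,0,1, 0,0,0,0,0,0,0.45, 0,0,0,0,0,0,0.35, 0,0,0,0,0,0,0.25, 0,0,0,0,0,0,0.25]'
python3 -m creep '[0,0,-0.2,0,0,0,0.25, 0,0,-0.6,0,0,0,0.25, 0,0,-1,0,0,0,0.25, 0,0,-1,0,0,0,0.25]'
python3 -c "
from h import *
st();go([.666,-.176,.2],down(95.2))"
```

```text
time: 23.88
eef_pos: [0.6111, 0.1683, 0.0838]
eef_rot: [0.207, 2.541, -0.066]
force: [-0.5, 0.0, 0.5]
finger_gap: 0.748
finger_force: 0.0
time: 24.38
eef_pos: [0.5329, 0.1812, 0.2021]
eef_rot: [0.208, 2.54, -0.065]
force: [0.8, 0.7, 1.0]
finger_gap: 0.748
finger_force: 0.0
time 24.375 eef_pos [0.533 0.181 0.202] joints [ 0.468 -0.454  1.866 -0.357  1.25  -0.909] force [0.795 0.732 0.98 ] moment [0.09  0.238 0.016] finger_gap 0.748 finger_force 0.0 
turn [ 3.25  4.21 10.63] shift [-7.36  2.    0.04] shift in old axes [-3.11 -6.61  2.16]
```

```bash
python3 -m creep '[-0.1,-0.9,0,0,0,0,0.2, -0.35,-0.82,0.31,0,0,0,0, -0.44,-0.82,0.31,0,0,0,0, -0.44,-0.82,0.31,0,0,0,0, -0.44,-0.82,0.31,0,0,0,0, -0.44,-0.81,0.31,0,0,0,0, -0.44,-0.81,0.31,0,0,0,0, -0.44,-0.81,0.31,0,0,0,0, 0,0,0,0.295,0.383,0.966,0, 0,0,0,0.295,0.383,0.966,0]'
python3 -m creep '[0,0,0,0.295,0.383,0.966,0, 0,0,0,0.295,0.383,0.966,0, 0,0,0,0.295,0.383,0.966,0, 0,0,0,0.295,0.383,0.966,0, 0,0,0,0.295,0.383,0.966,0, 0,0,0,0.295,0.383,0.966,0, 0,0,0,0.295,0.383,0.966,0, 0,0,0,0.295,0.383,0.966,0, 0,0,0,0.295,0.383,0.966,0, 0,0,0,0,0,0,0]'
python3 -c "
from h import *
st();go([.667,-.176,.0095],down(95.2))"
```

```text
time: 25.62
eef_pos: [0.6661, -0.1765, 0.1979]
eef_rot: [0.55, 2.588, -0.057]
force: [-1.3, 0.2, 0.6]
finger_gap: 0.999
finger_force: 0.0
time: 26.88
eef_pos: [0.6669, -0.176, 0.1974]
eef_rot: [2.117, 2.321, -0.001]
force: [0.2, -0.1, -0.6]
finger_gap: 0.996
finger_force: 0.0
time 26.875 eef_pos [ 0.667 -0.176  0.197] joints [-0.307  0.336  1.012 -0.     1.794 -0.399] force [ 0.151 -0.072 -0.637] moment [-0.024  0.034 -0.017] finger_gap 0.996 finger_force 0.0 
turn [-0.    0.    0.01] shift [0.   0.   3.76] shift in old axes [0.   0.   3.76]
```

```bash
python3 -m creep '[0,0,1,0,0,0,0, 0,0,1,0,0,0,0, 0,0,1,0,0,0,0, 0,0,0.5,0,0,0,0, 0,0,0.25,0,0,0,0, 0,0,0,0,0,0,0, 0,0,0,0,0,0,1, 0,0,0,0,0,0,1, 0,0,0,0,0,0,1, 0,0,0,0,0,0,1]' 80
python3 -m creep '[0,0,0,0,0,0,1, 0,0,0,0,0,0,1, 0,0,-0.4,0,0,0,1, 0,0,-0.8,0,0,0,1, 0,0,-0.8,0,0,0,1, 0,0,0,0,0,0,1, 0,0,0,0,0,0,1]'
python3 -c "
from h import *
st();p,r=lane(-.085,False,.105,.1265);go(p,r);p,r=lane(-.085,True,.105,.1265);go(p,r)"
```

```text
time: 28.12
eef_pos: [0.6679, -0.176, 0.0123]
eef_rot: [2.115, 2.318, 0.003]
force: [1.9, 0.3, 5.7]
finger_gap: 0.457
finger_force: 81.9
time: 29.0
eef_pos: [0.6657, -0.1754, 0.1078]
eef_rot: [-2.116, -2.319, 0.002]
force: [-0.2, 0.0, -5.5]
finger_gap: 0.461
finger_force: 81.4
time 29.0 eef_pos [ 0.666 -0.175  0.108] joints [-0.307  0.342  1.163 -0.     1.64  -0.398] force [-0.176  0.033 -5.483] moment [-0.232  0.01   0.015] finger_gap 0.461 finger_force 81.42 
turn [-4.65  3.6  14.66] shift [-1.54 -4.91 -3.3 ] shift in old axes [ 5.54 -1.82 -1.81]
turn [ -3.36  -4.35 -10.61] shift [ 1.54  4.91 -3.3 ] shift in old axes [ 5.54 -1.82 -1.81]
```

```bash
python3 -m creep '[0,0,-1,0,0,0,1, 0,0,-1,0,0,0,1, 0,0,-0.6,-0.305,-0.395,-0.966,1, 0,0,0,-0.305,-0.395,-0.966,1, 0,0,0,-0.305,-0.395,-0.966,1, 0,0,0,-0.305,-0.395,-0.966,1, 0,0,0,-0.305,-0.395,-0.966,1, 0,0,0,-0.305,-0.395,-0.966,1, 0,0,0,-0.305,-0.395,-0.966,1, 0,0,0,-0.305,-0.395,-0.966,1]'
python3 -m creep '[0,0,0,-0.305,-0.395,-0.966,1, 0,0,0,-0.305,-0.395,-0.966,1, 0,0,0,-0.305,-0.395,-0.966,1, 0,0,0,0,0,0,1]'
python3 -c "
from h import *
st();p,r=lane(-.085,True,.107,.1265);go(p,r)"
```

```text
time: 30.25
eef_pos: [0.6653, -0.1749, 0.2352]
eef_rot: [0.704, 2.592, -0.052]
force: [0.4, -0.9, -4.9]
finger_gap: 0.455
finger_force: 82.7
time: 30.75
eef_pos: [0.6646, -0.1757, 0.2348]
eef_rot: [0.206, 2.529, -0.064]
force: [-0.7, -0.4, -5.7]
finger_gap: 0.458
finger_force: 82.7
time 30.75 eef_pos [ 0.665 -0.176  0.235] joints [-0.365 -0.198  1.61   0.127  1.136 -1.791] force [-0.709 -0.398 -5.667] moment [0.124 0.563 0.021] finger_gap 0.458 finger_force 82.707 
turn [-0.   -0.04 -0.01] shift [ 2.94  4.92 -1.21] shift in old axes [ 2.95  4.92 -1.19]
```

```bash
python3 -m creep '[0.49,0.82,-0.2,0,0,0,1, 0.49,0.82,-0.2,0,0,0,1, 0.49,0.82,-0.2,0,0,0,1, 0.49,0.82,-0.2,0,0,0,1, 0.49,0.82,-0.2,0,0,0,1, 0.49,0.82,-0.2,0,0,0,1, 0,0,0,0,0,0,1, 0,0,0,0,0,0,1]'
python3 -m creep '[0,0,0.8,0,0,0,1, 0,0,0.8,0,0,0,1, 0,0,0.4,0,0,0,1, 0,0,0.2,0,0,0,1, 0,0,0,0,0,0,1, 0,0,0,0,0,0,1]'
python3 -c "
from h import *
st();p,r=lane(-.085,True,.0855,.009);go(p,r);print(bed(Q).inv().apply(arm.get_state()['force']))"
```

```text
time: 31.75
eef_pos: [0.5529, 0.0923, 0.2032]
eef_rot: [0.203, 2.523, -0.067]
force: [0.1, -0.1, -5.0]
finger_gap: 0.455
finger_force: 85.1
time: 32.5
eef_pos: [0.6161, 0.0815, 0.1158]
eef_rot: [0.203, 2.519, -0.066]
force: [-0.2, 0.5, -4.1]
finger_gap: 0.457
finger_force: 85.7
time 32.5 eef_pos [0.616 0.081 0.116] joints [ 0.184 -0.326  1.931 -0.241  0.963 -1.146] force [-0.16   0.463 -4.053] moment [ 0.064  0.546 -0.017] finger_gap 0.457 finger_force 85.665 
turn [-0.    0.04  0.01] shift [ 0.54 -0.    0.22] shift in old axes [ 0.54 -0.    0.22]
[-2.51572426  0.431232   -3.1866195 ]
```

```bash
python3 -m creep '[0.1,0,0.05,0,0.04,0,1, 0.1,0,0.05,0,0,0,1, 0.1,0,0.05,0,0,0,1, 0.08,0,0.03,0,0,0,1, 0,0,0,0,0,0,1]'
python3 -c "
from h import *
st();p,r=lane(-.085,True,.0855,.009);go(p,r);print(bed(Q).inv().apply(arm.get_state()['force']))"
python3 -m creep '[0.03,0,0.01,0,0,0,1]'
python3 -m creep '[0.03,0,0,0,0,0,1]'
python3 -c "
from h import *
st();p,r=lane(-.085,True,.0855,.009);go(p,r);print(bed(Q).inv().apply(arm.get_state()['force']))"
```

```text
time: 33.12
eef_pos: [0.6056, 0.0835, 0.0968]
eef_rot: [0.203, 2.525, -0.065]
force: [-0.7, -1.1, -1.5]
finger_gap: 0.454
finger_force: 86.0
time 33.125 eef_pos [0.606 0.083 0.097] joints [ 0.192 -0.339  1.974 -0.248  0.941 -1.13 ] force [-0.657 -1.137 -1.55 ] moment [ 0.015  0.451 -0.044] finger_gap 0.454 finger_force 86.026 
turn [ 0.   -0.01  0.02] shift [ 0.14 -0.01  0.03] shift in old axes [ 0.14 -0.01  0.03]
[-1.26963162 -1.22801481 -1.00277504]
time: 33.25
eef_pos: [0.6054, 0.0836, 0.0967]
eef_rot: [0.203, 2.523, -0.065]
force: [-0.9, -1.1, 3.8]
finger_gap: 0.455
finger_force: 86.5
time: 33.38
eef_pos: [0.6042, 0.0839, 0.0958]
eef_rot: [0.203, 2.523, -0.064]
force: [-0.7, -0.4, 3.4]
finger_gap: 0.458
finger_force: 86.5
time 33.375 eef_pos [0.604 0.084 0.096] joints [ 0.194 -0.343  1.98  -0.25   0.938 -1.127] force [-0.7   -0.401  3.352] moment [0.094 0.084 0.009] finger_gap 0.458 finger_force 86.515 
turn [0.01 0.01 0.01] shift [ 0.11 -0.01  0.03] shift in old axes [ 0.11 -0.01  0.03]
[ 1.4095618  -0.50870473  3.10534545]
```

Light contact with the bed; sliding on to the ledge.

```bash
python3 -m creep '[0.04,0,0,0,0,0,1]'
python3 -m creep '[0.04,0,0,0,0,0,1]'
python3 -m creep '[0.03,0,0,0,0,0,1]'
python3 -c "
from h import *
st();p,r=lane(-.085,True,.0855,.009);go(p,r);print(bed(Q).inv().apply(arm.get_state()['force']))"
```

```text
time: 33.5
eef_pos: [0.6029, 0.0842, 0.095]
eef_rot: [0.202, 2.522, -0.064]
force: [7.8, 0.1, 3.9]
finger_gap: 0.455
finger_force: 86.0
time: 33.62
eef_pos: [0.6027, 0.0843, 0.0954]
eef_rot: [0.201, 2.517, -0.064]
force: [12.2, -2.5, 4.5]
finger_gap: 0.458
finger_force: 86.0
time: 33.75
eef_pos: [0.6024, 0.0843, 0.0958]
eef_rot: [0.201, 2.514, -0.064]
force: [15.1, -2.2, 5.0]
finger_gap: 0.455
finger_force: 85.8
time 33.75 eef_pos [0.602 0.084 0.096] joints [ 0.197 -0.354  1.991 -0.255  0.93  -1.122] force [15.144 -2.157  5.041] moment [-0.512 -2.314  0.049] finger_gap 0.455 finger_force 85.828 
turn [0.01 0.08 0.02] shift [ 0.08 -0.01  0.05] shift in old axes [ 0.08 -0.01  0.05]
[15.4191303   0.31591863 -4.64318917]
```

```bash
python3 -m creep '[-0.03,0,0.02,0,0.06,0,1, -0.01,0,0.02,0,0.02,0,1]'
python3 -c "
from h import *
st();p,r=lane(-.085,True,.0855,.009);go(p,r);print(bed(Q).inv().apply(arm.get_state()['force']))"
```

```text
time: 34.0
eef_pos: [0.6034, 0.0841, 0.0946]
eef_rot: [0.203, 2.529, -0.063]
force: [-11.6, -0.9, 16.8]
finger_gap: 0.452
finger_force: 88.3
time 34.0 eef_pos [0.603 0.084 0.095] joints [ 0.193 -0.34   1.977 -0.246  0.943 -1.13 ] force [-11.566  -0.893  16.811] moment [-0.116  0.601 -0.034] finger_gap 0.452 finger_force 88.289 
turn [ 0.01 -0.05  0.01] shift [ 0.08 -0.01  0.02] shift in old axes [ 0.08 -0.01  0.02]
[ 0.41024155 -2.74835381 20.23563881]
```

```bash
python3 -m creep '[0.01,0,-0.025,0,0,0,1, 0,0,0,0,0,0,0.45, 0,0,0,0,0,0,0.35, 0,0,0,0,0,0,0.25, 0,0,0,0,0,0,0.25]'
python3 -m creep '[0,0,-0.2,0,0,0,0.25, 0,0,-0.6,0,0,0,0.25, 0,0,-1,0,0,0,0.25, 0,0,-1,0,0,0,0.25, 0,-1,-0.8,0,0,0,0.25, 0,-1,-0.3,0,0,0,0.25, 0,-1,0,0,0,0,0.25, 0,-1,0,0,0,0,0.25, 0,-1,0,0,0,0,0.25]'
python3 - <<'E'
from h import *
st()
a=arm.read_camera("top");s=arm.read_camera("side");np.save("pics/t5.npy",a);np.save("pics/s5.npy",s)
a=a[90:210,85:245];s=s[80:200,225:385]
cv2.imwrite("pics/t5.png",cv2.resize(np.vstack([a,s]),None,fx=2.5,fy=2.5,interpolation=cv2.INTER_CUBIC)[...,::-1])
for n,y in(("lane1",.085),("lane2",0),("lane3",-.085)):
  b=bed(Q)
  for l,v in (("foot-top",[0,y,.04]),("head-top",[.18,y,.04])):
    p=b.apply(v)+[Q[0],Q[1],.035]; print(n,l,"top",(2.5*(proj('top',p)-[85,90])).round(),"side",(2.5*(proj('side',p)-[225,80])+[0,300]).round())
E
```

```text
time: 34.62
eef_pos: [0.6001, 0.0842, 0.0903]
eef_rot: [0.203, 2.537, -0.065]
force: [-0.1, -0.6, -0.6]
finger_gap: 0.755
finger_force: 0.0
time: 35.75
eef_pos: [0.4518, -0.1448, 0.2529]
eef_rot: [0.202, 2.533, -0.066]
force: [1.2, 0.2, 0.4]
finger_gap: 0.747
finger_force: 0.0
time 35.75 eef_pos [ 0.452 -0.145  0.253] joints [-0.529 -0.814  1.998  0.207  1.391 -1.918] force [1.206 0.247 0.377] moment [-0.02   0.259  0.012] finger_gap 0.747 finger_force 0.0 
lane1 foot-top top [191. 183.] side [110. 459.]
lane1 head-top top [195.  68.] side [203. 412.]
lane2 foot-top top [247. 193.] side [106. 490.]
lane2 head-top top [255.  79.] side [203. 443.]
lane3 foot-top top [304. 203.] side [101. 523.]
lane3 head-top top [315.  89.] side [202. 476.]
```

View pics/t5.png

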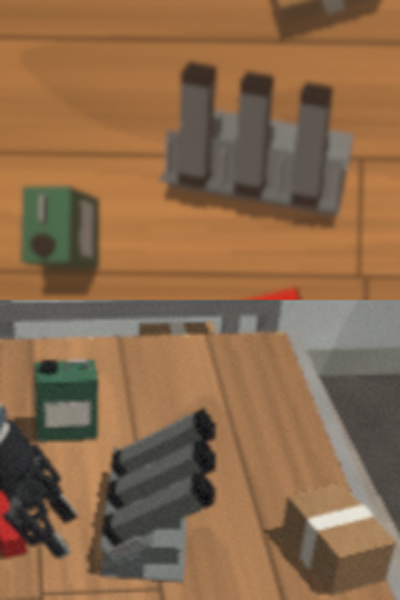

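All three tubes lie in their lanes with their feet at the ledge (feet at about (192,185), (249,193), (309,203); heads at (200,68), (256,78), (317,88)), matching the projected poses. The tin stands clear. One quick numeric check before handing in.

Run:
```python
from h import *
t=np.load("pics/t5.npy").astype(int);g=t.sum(2)
# per row of the overhanging part, left/right edges vs wood (blue channel / saturation)
sat=t.max(2)-t.min(2)
for y,n in((.085,1),(0,2),(-.085,3)):
    C=[];Pm=[]
    for xb in(.12,.13,.14,.15):
        c=proj('top',bed(Q).apply([xb,y,.04])+[Q[0],Q[1],.035]);v=int(round(c[1]));u0=int(c[0])
        w=g[v,u0-9:u0+10]; s=g[v,u0-4:u0+5]; m=np.where((w<s.mean()+45))[0]; C.append((v,m.mean()+u0-9,len(m),c[0]))
    print(n,np.round(C,1).tolist())
a=np.load("pics/top0.npy").astype(int)
for n,(r,c) in dict(tin=(slice(160,200),slice(88,130)),cyl=(slice(155,225),slice(340,362))).items(): print(n,np.abs(a[r,c]-t[r,c]).mean())
```

```text
1 [[133.0, 163.5, 14.0, 162.4], [131.0, 163.5, 14.0, 162.5], [128.0, 164.0, 15.0, 162.6], [125.0, 164.5, 14.0, 162.7]]
2 [[137.0, 186.5, 14.0, 185.9], [135.0, 186.5, 14.0, 186.0], [132.0, 187.0, 15.0, 186.2], [130.0, 187.0, 15.0, 186.4]]
3 [[142.0, 210.0, 13.0, 209.4], [139.0, 210.5, 14.0, 209.6], [136.0, 210.0, 15.0, 209.9], [134.0, 210.5, 14.0, 210.1]]
tin 3.3069444444444445
cyl 4.616883116883117
```

```bash
python3 -c "
from rig import arm
print(arm.job_done())"
```

```text
the job is handed in; nothing more can be done
None
```

I put all three tubes in the rack, one per lane, heavy end down with the foot on the ledge, left the oil tin and air cylinder where they stood, and handed the job in after about 36 s of the 67 s allowed; the hand-in gave no verdict.

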